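Set the cordless drill for driving screws

TASK

Set up the cordless drill for driving screws. With a fingertip, push the grey gear switch on top of it all the way forward, towards the chuck, into low gear; and roll the black knurled torque collar round, by rubbing a fingertip across it, until the orange stripe clicks into place in line with the white pointer on the housing. Leave the drill standing where it is, without lifting, tipping or shoving it, and leave the things around it alone; no order is asked for.

Things in the scene. Friction and masses are not known exactly. Their poses are not given: they have to be found in the camera images.
- drill: Blue-grey and black cordless drill, 1.9 kg, loose, upright on its flat battery (124 x 78 mm); 277 mm long, 227 high. Origin on the bench under the battery, 8 mm behind its middle; x along the spindle towards chuck and bit, y to the drill's left (roughly towards the robot), z up. Spindle axis parallel to x, 185 mm up. A sideways push over about 4 N at the top can slide or tip it.
- collar_top (a point): Top of the torque collar's surface, middle of its 28 mm width: (74, 0, 214) mm in the drill's frame; does not turn with the collar. Collar: x = 60 to 88 mm, radius 29 mm. Behind it the housing tapers from radius 31 mm (x under 22 mm) to 27 mm at x = 58 mm; in front the fixed chuck (radius 21 mm) to x = 144 mm, bit to 175 mm.
- orange_mark (a point): Middle of the orange stripe (4 mm wide, over the collar's whole width) on the collar's knurled surface; goes round with the collar, 29 mm from the spindle axis. Small white bars on the collar's rear edge mark other clicks. The white pointer sits fixed on top of the housing just behind the collar, straight above the spindle.
- torque_collar (a joint): Turn of the collar about the spindle, rad. 0: stripe straight up at the pointer; positive: stripe leaning to the drill's left (+y). A sprung ball holds it at clicks 0.349 rad (10 mm at the surface) apart, one at 0. Starts 1 to 3 clicks positive: rub its top towards -y. About 1.6 N along the surface leaves a click; between clicks it snaps to the nearer. Range -0.9 to 4.4.
- switch_top (a point): Middle of the top of the grey gear switch, a ribbed block 16 (x) x 17 (y) x 9 mm high sliding along the drill's x on a flat black plate (x = -33 to 17 mm, 26 mm wide). Block top 227 mm up, plate 217.5 mm up; block middle at x = -15.5 mm + joint value, y = 0.
- gear_switch (a joint): Travel of the gear switch, m: 0 fully back (high gear, two white dots), 0.012 fully forward towards the chuck (low gear, one white dot). It starts at 0 to 0.002, needs about 2 N to move and stays where it is left.
- screw_tin: Dark green flat tin of screws, 75 x 116 x 35 mm, loose, beyond the drill's bit; origin under its middle. To be left alone.
- carpenter_pencil: Red flat pencil, 13 x 165 x 8 mm, loose, on the drill's left side; origin under its middle. To be left alone.
- try_square: Try square with wooden stock and steel blade, 130 x 191 x 17 mm, loose, to the right behind the drill; origin under its middle. To be left alone.

How it is judged:
At the end, for the whole second after the job is handed in: Collar at rest in the click with the orange stripe at the pointer (within 0.07 rad); gear switch within 1.5 mm of its front stop; drill still, upright (tilt under 0.05 rad), within 30 mm of its start; tin, pencil and square within 15 mm of theirs (value of joint torque_collar between -0.07 and 0.07 rad and velocity of joint torque_collar between -0.05 and 0.05 rad/s and value of joint gear_switch above 0.0105 m and angle between drill's own z axis and vertical below 0.05 rad and distance of drill from where it was at the start of the episode below 0.03 m and linear speed of drill below 0.01 m/s and distance of each of screw_tin, carpenter_pencil, try_square from where it was at the start of the episode below 0.015 m); the robot touches nothing.
It fails at once if the drill is tipped by more than 0.12 rad (angle between drill's own z axis and vertical above 0.12 rad).
It fails at once if the drill is lifted by more than 10 mm (height (world z) of drill above 0.01 m).
It fails at once if the drill is shoved by more than 40 mm (distance of drill from where it was at the start of the episode above 0.04 m).
It fails at once if the tin, pencil or square are moved by more than 20 mm (distance of any of screw_tin, carpenter_pencil, try_square from where it was at the start of the episode above 0.02 m).
It also fails if it takes over 38 s, if anything falls off the work surface, if the arm or the gripper's body presses on something with over 40 N, if the wrist force passes 120 N, or if a joint passes its speed limit or range.

ROBOT

A 6-joint arm with a two-finger parallel gripper is mounted at the origin on a cart in front of the work surface, level with it; the furniture and walls round the work are solid. World frame = base frame: x ahead of the robot, y to its left, z up, the work surface at z = 0. Lengths are in m, angles in rad, forces in N, time in s.
With the tool pointing down it reaches from about 0.275 to 1 m from the base axis. Payload 8.4 kg.
Tool frame: the origin (TCP) lies where the fingers leave the gripper's body, on its centre line; the fingertips stand 73 mm ahead of it and the grasp point (between the pads) lies 54 mm ahead of it; z points along the fingers, y is the line along which they close (so a half turn about z gives the same grasp; the last joint's range is limited). The gripper opens to 85 mm and grips with 20 to 120 N. Pads are 22 mm wide; open, the fingers measure 114 mm over their backs; the gripper's body (76 mm by 85 mm) begins 54 mm behind the grasp point. The pads swing forward as they close: fully open they stand 13 mm farther back than shut.
Start: joints at [1.257, 0.353, 1.633, -0, 1.155, -0.002], TCP at [0.192, 0.595, 0.304] pointing down, gripper open.
Joint ranges: [-2.63, 2.63], [-0.92, 2.1], [0.06, 2.66], [-1.3, 4.44], [0, 2.69], [-3.02, 3.02]. Speed limits (rad/s): [2.22, 2.22, 2.79, 3.14, 3.14, 3.14].

INTERFACE

Orientations are given as a unit quaternion [w, x, y, z].
In Python, from bench import env, eyes gives the robot as it stands.
- The arm moves only by the tool apply_moves, never from a script. Its arguments are lists of equal length, an entry for each row: "rotation": the turn, a rotation vector about the tool's x, y, z scaled (see below), a list of three; "travel": the shift along the tool's x, y, z scaled (see below), a list of three; "jaw": the opening, from -1 (shut) to 1 (fully open), so that 0 is half open. In form: {"rotation": [[rx, ry, rz], ...], "travel": [[dx, dy, dz], ...], "jaw": [jaw, ...]}. A call has 1 to 20 rows; each row is the pose to reach, as a shift and turn from the pose commanded when the call began, along the tool's axes at that moment; what a row does not reach only later rows make up. The controller multiplies each number of a shift by 0.3 m and each number of a turn by pi/2 rad. A row lasts 1/8 s, in which the tool goes at most 62.5 mm and 10.7 degrees, less where a joint would pass 70% of its speed; a pose out of reach is approached as far as the arm can. A call with a number of a shift or a turn outside -1 to 1 is refused whole. A call with a gripper value outside its range is refused whole. The fingers move at their own pace and stop on an object; "grip_force" is the grip in N (left out, the last holds). Time passes only in rows, so rows that repeat a pose let the fingers close. It gives the time, the measured TCP pose, the force, the opening and the grip force at its end, in the units of the state.
- env.sense(): the state, without advancing time (a new reading comes with each control period).
- eyes.snapshot(name): name is "scene" or "top"; returns the picture (480x640x3 uint8, blue, green, red); there is no depth.
- eyes.camera_model(name): a dict with "fx", "fy", "cx", "cy" (pixels), "extrinsics" (4x4, takes a point from camera to world coordinates). Camera axes: x right, y up, looking along -z (the intrinsics and any distortion apply to the point x, -y, -z); pixel columns grow to the right and rows downward; lengths in m; the calibration is good to about 2 mm. A picture is of the moment at which its call begins. camera_model takes no time and is no camera call.
- env.sign_off(): hands the job in; it is judged then, once.
The state is a dict: "t": time; "joint_pos": joint angles; "joint_velocities": joint speeds; "joint_efforts": joint torques, N m; "ee_pos": TCP position; "tool_rot": TCP orientation; "wrist_force": force on the tool from outside, world axes, zero at the start; "moment": the same for the moment, N m; "gripper_width": finger opening in m; "grasp_force": force on a finger pad.
Only numpy, scipy, OpenCV 4.12 (cv2) and the standard library are available. Lean on these libraries where they do the work, as an engineer would, in place of code of your own. Each camera call takes 0.05 s, during which the arm holds its last target. There are 200 camera calls.

## Working session

There is one attempt and no reset: what is moved stays moved. The work goes in short steps, Python scripts to look and compute and a tool call to move; the robot and the scene stay as the last step left them, time stands still between calls to the robot, and variables do not carry over. Pictures are saved under pics/ and viewed, at most 10 in all, crops included, and the job is handed in when it is done.

Besides the shell and the picture viewer there is one more tool, called as a command line: name --argument value ..., lists and objects as JSON in quotes. apply_moves: Moves the arm, as the interface text tells. Its arguments: {"type":"object","properties":{"rotation":{"type":"array"},"travel":{"type":"array"},"jaw":{"type":"array"},"grip_force":{"type":"number"}},"required":["rotation","travel","jaw"]}

```bash
mkdir -p pics; cat > h.py <<'E'
import numpy as np,cv2
from bench import env,eyes
def ray(n,u,v):
    c=eyes.camera_model(n);E=np.array(c["extrinsics"])
    d=E[:3,:3]@np.array([(u-c["cx"])/c["fx"],-(v-c["cy"])/c["fy"],-1.]);return E[:3,3],d
def plane(n,u,v,z):
    o,d=ray(n,u,v);return o+d*(z-o[2])/d[2]
def proj(n,p):
    c=eyes.camera_model(n);E=np.array(c["extrinsics"]);q=E[:3,:3].T@(np.array(p)-E[:3,3])
    return c["cx"]-c["fx"]*q[0]/q[2],c["cy"]+c["fy"]*q[1]/q[2]
E
python3 - <<'E'
from h import *
for n in("scene","top"):
    cv2.imwrite(f"pics/{n}0.png",eyes.snapshot(n));c=eyes.camera_model(n);print({k:(np.round(v,3).tolist()) for k,v in c.items()})
print(env.sense())
E
```

```text
{'fx': 559.923, 'fy': 559.923, 'cx': 324.698, 'cy': 250.074, 'extrinsics': [[0.671, 0.48, -0.565, -0.24], [-0.741, 0.443, -0.504, -0.729], [0.008, 0.757, 0.653, 1.038], [0.0, 0.0, 0.0, 1.0]]}
{'fx': 504.733, 'fy': 504.733, 'cx': 318.671, 'cy': 240.955, 'extrinsics': [[-0.094, 0.971, -0.221, 0.305], [-0.996, -0.091, 0.022, -0.027], [0.001, 0.222, 0.975, 1.129], [0.0, 0.0, 0.0, 1.0]]}
{'t': 0.1, 'joint_pos': array([ 1.25663220e+00,  3.53583805e-01,  1.63404542e+00, -1.45881878e-05,
        1.15521914e+00, -2.36264958e-03]), 'joint_velocities': array([ 0.00060817, -0.002415  , -0.00138225,  0.00189406, -0.00055422,
       -0.00153591]), 'joint_efforts': array([-1.25852705e-03, -6.06361628e+01, -3.42818820e+01, -6.54151131e-05,
        3.88270011e-03,  1.39514700e-05]), 'ee_pos': array([0.1916114 , 0.59455187, 0.30323977]), 'tool_rot': array([-9.23641688e-05,  1.55267032e-01,  9.87872337e-01, -6.21059925e-04]), 'wrist_force': array([-0.65658061, -0.20751004, -0.33805203]), 'moment': array([ 0.00205255, -0.01103223,  0.00016156]), 'grasp_force': 0.0, 'gripper_width': 0.08502752171425987}
```

View pics/top0.png

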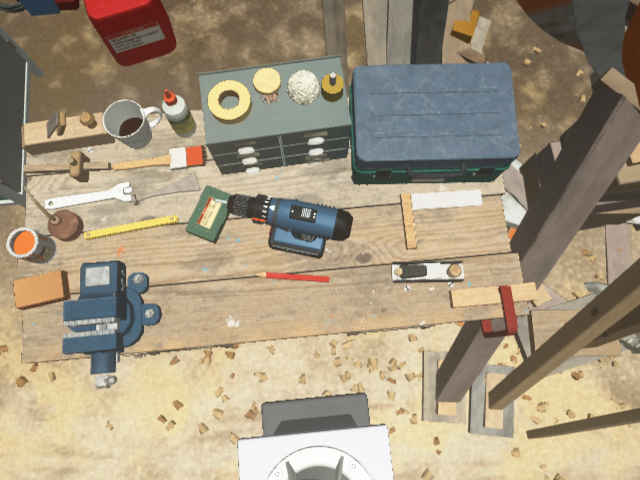

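View pics/scene0.png

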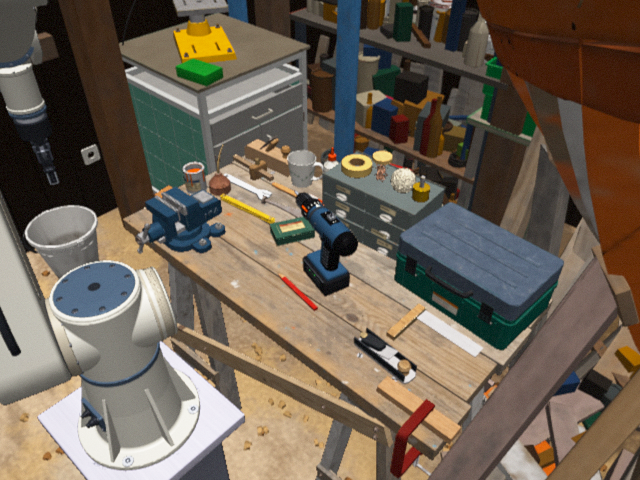

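The top view shows the drill from about (235,205), the chuck end, to (350,222), with the gear switch near (302,214). The tin is at (207,214), the pencil at (295,277) and the square at (440,210). The scene view shows the drill near (325,235). Next I'll crop in closer.

```bash
python3 - <<'E'
from h import *
a=cv2.imread("pics/top0.png")[180:260,220:360];b=cv2.imread("pics/scene0.png")[180:300,285:365]
cv2.imwrite("pics/c1.png",cv2.resize(a,(770,440),interpolation=cv2.INTER_CUBIC))
cv2.imwrite("pics/c2.png",cv2.resize(b,(400,600),interpolation=cv2.INTER_CUBIC))
E
```

```text
(no output)
```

View pics/c1.png

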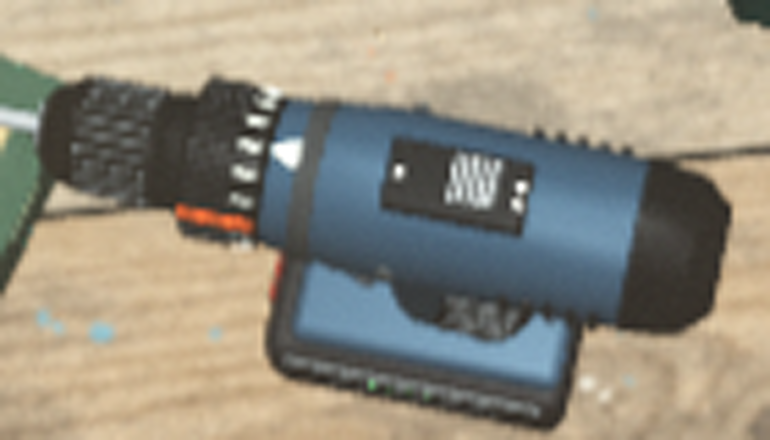

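View pics/c2.png

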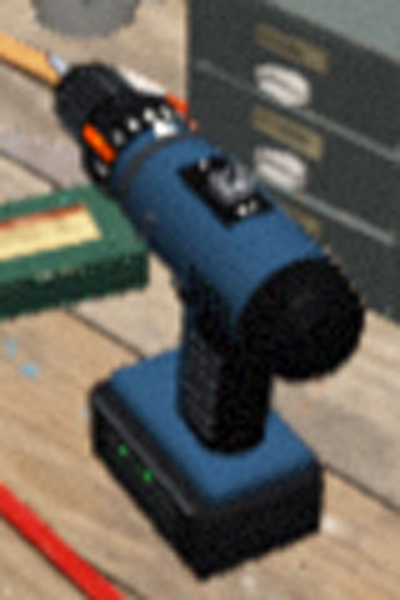

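The top crop shows the plate centred at crop (458,186), the block at (472,180), the pointer at (287,152) and the stripe at (213,217). In the scene crop the block is at (232,180), the pointer at (163,128) and the stripe at (97,143).

```bash
python3 - <<'E'
from h import *
T=lambda x,y:(220+x/5.5-.4,180+y/5.5-.4)
S=lambda x,y:(285+x/5-.4,180+y/5-.4)
def tri(a,b):
    o1,d1=ray("top",*a);o2,d2=ray("scene",*b)
    s=np.linalg.lstsq(np.c_[d1,-d2],o2-o1,rcond=None)[0];p,q=o1+d1*s[0],o2+d2*s[1]
    return ((p+q)/2).round(4),np.linalg.norm(p-q).round(4)
for n,a,b in(("block",(472,180),(232,180)),("pointer",(287,152),(163,128)),("stripe",(213,217),(97,143))):print(n,tri(T(*a),S(*b)))
C=[plane("top",*T(*p),.2175) for p in((390,138),(535,162),(525,235),(383,208))]
c=sum(C)/4;ex=(C[0]+C[3]-C[1]-C[2]);print("len",np.linalg.norm(ex)/2,"wid",np.linalg.norm(C[0]-C[3]),np.linalg.norm(C[1]-C[2]))
ex/=np.linalg.norm(ex);ptr=plane("top",*T(287,152),.2125);print("ctr",c,"ex",ex,"ptr",ptr,"block",plane("top",*T(472,180),.227))
u=ptr-c;u[2]=0;print("dir by ptr",u/np.linalg.norm(u),np.linalg.norm(u))
ex=u/np.linalg.norm(u);ey=np.array([-ex[1],ex[0],0]);org=c+.008*ex;org[2]=0;print("origin",org,"yaw",np.arctan2(ex[1],ex[0]))
for n,q in(("block",plane("top",*T(472,180),.227)),("ptr",ptr)):print(n,(q-org)@ex,(q-org)@ey)
for k in range(4):
    t=k*.349;p=org+.074*ex+.029*np.sin(t)*ey+[0,0,.185+.029*np.cos(t)];x=proj("top",p);y=proj("scene",p);print(k,((x[0]-219.6)*5.5,(x[1]-179.6)*5.5),((y[0]-284.6)*5,(y[1]-179.6)*5),p)
E
```

```text
block (array([ 0.5662, -0.0278,  0.2267]), np.float64(0.0))
pointer (array([0.585 , 0.0344, 0.2163]), np.float64(0.0001))
stripe (array([0.5679, 0.0629, 0.2022]), np.float64(0.0012))
len 0.049844417878502224 wid 0.024945155496754145 0.02603657583276969
ctr [ 0.5672842  -0.02295207  0.2175    ] ex [0.27226372 0.96222267 0.        ] ptr [0.58619316 0.03465266 0.2125    ] block [ 0.56607997 -0.02780725  0.227     ]
dir by ptr [0.31188076 0.95012125 0.        ] 0.06062882663993794
origin [ 0.56977924 -0.0153511   0.        ] yaw 1.253624445818844
block -0.012988575930735628 -0.00037007811303656793
ptr 0.05262882663993793 7.261733287132774e-18
0 (np.float64(226.27500857096192), np.float64(137.50806738464837)) (np.float64(143.77333910361216), np.float64(108.43428353613902)) [0.59285842 0.05495787 0.214     ]
1 (np.float64(219.72846009251128), np.float64(165.97769589876665)) (np.float64(126.41978659095997), np.float64(116.91134595833176)) [0.58343627 0.05805072 0.21225174]
2 (np.float64(215.13123411614566), np.float64(193.81454127171236)) (np.float64(111.19139570382913), np.float64(130.05422499947898)) [0.57515014 0.06077068 0.20721774]
3 (np.float64(213.0626579148148), np.float64(217.41006042869913)) (np.float64(100.00560263235286), np.float64(146.208362822522)) [0.5689991  0.06278978 0.19950496]
```

The stripe matches 3 clicks and all the heights check out, so I'll move now.

apply_moves --rotation '[[0,0,0],[0,0,0],[0,0,0.2],[0,0,0.4],[0,0,0.6],[0,0,0.8],[0,0,0.996],[0,0,0.996],[0,0,0.996],[0,0,0.996],[0,0,0.996],[0,0,0.996]]' --travel '[[0,0,-0.2],[0,0,-0.387],[-0.912,-0.852,-0.387],[-0.912,-0.852,-0.387],[-0.912,-0.852,-0.387],[-0.912,-0.852,-0.387],[-0.912,-0.852,-0.387],[-0.912,-0.852,-0.387],[-0.912,-0.852,-0.387],[-0.912,-0.852,-0.387],[-0.912,-0.852,-0.387],[-0.912,-0.852,-0.387]]' --jaw '[-1,-1,-1,-1,-1,-1,-1,-1,-1,-1,-1,-1]'

```text
t: 1.6
ee_pos: [0.3736, 0.2675, 0.4197]
tool_rot: [-0.0, 0.806, 0.591, -0.0]
wrist_force: [-0.3, -0.8, 1.0]
gripper_width: -0.0002
grasp_force: 0.0
```

```bash
cat >> h.py <<'E'
from scipy.spatial.transform import Rotation as Ro
YAW=1.265;ORG=np.array([.5697,-.0153,0]);EX=np.array([np.cos(YAW),np.sin(YAW),0]);EY=np.array([-EX[1],EX[0],0])
def st():
    s=env.sense();R=Ro.from_quat(s["tool_rot"],scalar_first=True).as_matrix();d=s["ee_pos"]-ORG
    print("t",s["t"],"tip in drill mm",(np.array([d@EX,d@EY,d[2]-.073])*1e3).round(1),"F drill",(s["wrist_force"]@np.c_[EX,EY,[0,0,1]]).round(2),"w",s["gripper_width"])
    return s,R
def to(x,y,z):
    s,R=st();print("travel",(R.T@(ORG+EX*x+EY*y+[0,0,z+.073]-s["ee_pos"])/.3).round(3),"axis err",(Ro.from_matrix(R.T@np.c_[EX,-EY,[0,0,-1]]).as_rotvec()/(np.pi/2)).round(4))
E
python3 -c "
from h import *
to(-.045,0,.30)
print(plane('top',250,172,0),plane('top',345,160,0))"
```

```text
t 1.6 tip in drill mm [210.6 272.1 346.7] F drill [-0.85  0.02  0.96] w -0.00018686599221588176
travel [-0.853  0.907  0.156] axis err [-0.0002  0.0003  0.0004]
[0.74298712 0.0938694  0.        ] [ 0.75210627 -0.13336865  0.        ]
```

apply_moves --rotation '[[0,0,0],[0,0,0],[0,0,0],[0,0,0],[0,0,0],[0,0,0],[0,0,0],[0,0,0],[0,0,0],[0,0,0]]' --travel '[[-0.853,0.907,0.0],[-0.853,0.907,0.0],[-0.853,0.907,0.0],[-0.853,0.907,0.0],[-0.853,0.907,0.0],[-0.853,0.907,0.0],[-0.853,0.907,0.0],[-0.853,0.907,0.156],[-0.853,0.907,0.3],[-0.853,0.907,0.3]]' --jaw '[-1,-1,-1,-1,-1,-1,-1,-1,-1,-1]'

```text
t: 2.85
ee_pos: [0.5543, -0.0573, 0.3271]
tool_rot: [-0.002, 0.806, 0.592, -0.002]
wrist_force: [0.6, 0.5, 1.5]
gripper_width: -0.0002
grasp_force: 0.0
```

```bash
python3 - <<'E'
from h import *
to(-.045,0,.2215)
b=eyes.snapshot("scene")[160:260,280:380];a=eyes.snapshot("top")[170:250,230:360]
cv2.imwrite("pics/d.png",np.hstack([cv2.resize(b,(350,350),interpolation=cv2.INTER_CUBIC),cv2.resize(a[:,22:102],(350,350),interpolation=cv2.INTER_CUBIC)]))
E
```

```text
t 2.85 tip in drill mm [-44.7   2.1 254.1] F drill [ 0.65 -0.42  1.46] w -0.00015860356053730074
travel [-0.001  0.008  0.109] axis err [-0.0042  0.0007  0.0013]
```

View pics/d.png

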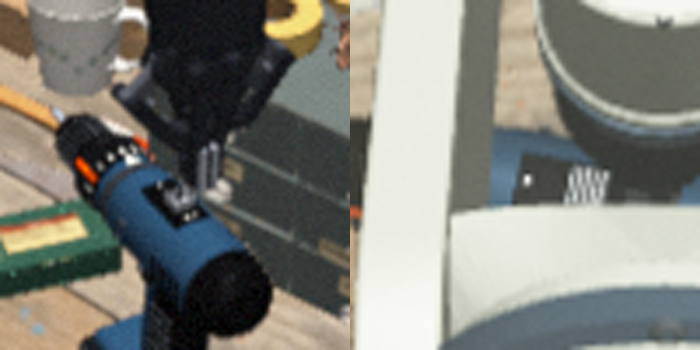

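The left crop shows the shut fingers just behind the switch, with the tip at about (207,185). The switch is at (182,200). Descending to start the push.

apply_moves --rotation '[[0,0,0],[0,0,0],[0,0,0],[0,0,0],[0,0,0],[0,0,0]]' --travel '[[0,0.003,0.05],[0,0.003,0.09],[0,0.003,0.11],[0,0.003,0.11],[0,0.003,0.11],[0,0.003,0.11]]' --jaw '[-1,-1,-1,-1,-1,-1]'

```text
t: 3.7
ee_pos: [0.5573, -0.0586, 0.2974]
tool_rot: [0.0, 0.806, 0.591, 0.0]
wrist_force: [0.8, -0.2, -0.2]
gripper_width: 0.0
grasp_force: 0.0
```

```bash
python3 -c "
from h import *
to(-.030,0,.2215)"
```

```text
t 3.7 tip in drill mm [-45.   -1.2 224.4] F drill [ 0.03 -0.79 -0.2 ] w 3.7666019341531586e-05
travel [ 0.05  -0.004  0.01 ] axis err [ 0.0004 -0.0001  0.0001]
```

apply_moves --rotation '[[0,0,0],[0,0,0],[0,0,0],[0,0,0],[0,0,0],[0,0,0],[0,0,0],[0,0,0]]' --travel '[[0,-0.004,0.009],[0,-0.004,0.009],[0.02,-0.004,0.009],[0.035,-0.004,0.009],[0.045,-0.004,0.009],[0.052,-0.004,0.009],[0.06,-0.004,0.009],[0.06,-0.004,0.009]]' --jaw '[-1,-1,-1,-1,-1,-1,-1,-1]'

```text
t: 4.7
ee_pos: [0.5615, -0.0408, 0.2943]
tool_rot: [-0.0, 0.806, 0.591, 0.0]
wrist_force: [-0.6, -0.6, 1.1]
gripper_width: -0.0002
grasp_force: 0.3
```

```bash
python3 -c "
from h import *
st()
b=eyes.snapshot('scene')[190:250,300:360]
cv2.imwrite('pics/e.png',cv2.resize(b,(480,480),interpolation=cv2.INTER_CUBIC))"
```

```text
t 4.7 tip in drill mm [-2.680e+01  2.000e-01  2.213e+02] F drill [-0.74  0.42  1.06] w -0.00020986888494891782
```

View pics/e.png

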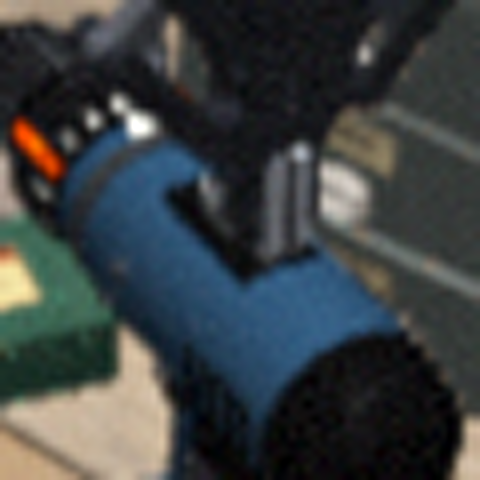

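The finger at (285,210) is just behind or against the switch at (220,205). I'll keep pushing slowly.

apply_moves --rotation '[[0,0,0],[0,0,0],[0,0,0],[0,0,0]]' --travel '[[0.005,0,0],[0.009,0,0],[0.013,0,0],[0.013,0,0]]' --jaw '[-1,-1,-1,-1]'

```text
t: 5.25
ee_pos: [0.5626, -0.0371, 0.2943]
tool_rot: [-0.0, 0.806, 0.591, 0.0]
wrist_force: [0.0, -1.6, 0.1]
gripper_width: 0.0003
grasp_force: 0.7
```

apply_moves --rotation '[[0,0,0],[0,0,0]]' --travel '[[0.005,0,0],[0.005,0,0]]' --jaw '[-1,-1]'

```text
t: 5.5
ee_pos: [0.5629, -0.0362, 0.2943]
tool_rot: [0.0, 0.806, 0.591, -0.0]
wrist_force: [-1.6, -4.5, 1.9]
gripper_width: -0.0
grasp_force: 2.6
```

```bash
python3 -c "
from h import *
st()"
```

```text
t 5.5 tip in drill mm [-2.190e+01  2.000e-01  2.213e+02] F drill [-4.77  0.18  1.87] w -1.3347492790774991e-05
```

The force jumped to 4.8 N at x = -22 mm, where the stop should be. Backing off and moving above the collar.

apply_moves --rotation '[[0,0,0],[0,0,0],[0,0,0],[0,0,0],[0,0,0],[0,0,0],[0,0,0],[0,0,0],[0,0,0]]' --travel '[[-0.02,0,0],[-0.02,0,-0.1],[-0.02,0,-0.13],[0.15,-0.02,-0.13],[0.32,-0.02,-0.13],[0.32,-0.02,-0.13],[0.32,-0.02,-0.05],[0.32,-0.02,-0.015],[0.32,-0.02,-0.015]]' --jaw '[-1,-1,-1,-1,-1,-1,-1,-1,-1]'

```text
t: 6.62
ee_pos: [0.5856, 0.057, 0.2979]
tool_rot: [-0.001, 0.807, 0.591, -0.001]
wrist_force: [0.8, -0.1, 0.3]
gripper_width: -0.0001
grasp_force: 0.0
```

```bash
python3 -c "
from h import *
to(.074,.006,.2135)
b=eyes.snapshot('scene')[180:260,275:355];a=eyes.snapshot('top')[180:250,230:300]
cv2.imwrite('pics/f.png',np.hstack([cv2.resize(x,(400,400),interpolation=cv2.INTER_CUBIC) for x in(b,a)]))"
```

```text
t 6.625 tip in drill mm [ 73.7   6.6 224.9] F drill [ 0.12 -0.79  0.33] w -0.00013021607892902605
travel [0.001 0.002 0.038] axis err [-0.0012  0.0005 -0.0002]
```

View pics/f.png

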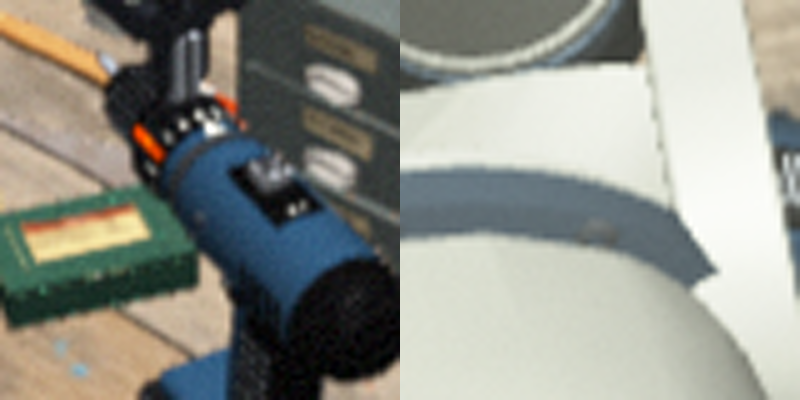

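The scene crop shows the switch forward at (270,172), with both rear dots at (297,210) uncovered. The finger is above the collar at (185,85) and the stripe is at (150,145). Pressing down gently.

apply_moves --rotation '[[0,0,0],[0,0,0],[0,0,0],[0,0,0]]' --travel '[[0,0,0.02],[0,0,0.032],[0,0,0.036],[0,0,0.036]]' --jaw '[-1,-1,-1,-1]'

```text
t: 7.22
ee_pos: [0.5861, 0.0575, 0.2879]
tool_rot: [-0.0, 0.806, 0.591, -0.0]
wrist_force: [0.1, -0.1, 0.6]
gripper_width: -0.0002
grasp_force: 0.0
```

apply_moves --rotation '[[0,0,0],[0,0,0]]' --travel '[[0,0,0.003],[0,0,0.003]]' --jaw '[-1,-1]'

```text
t: 7.48
ee_pos: [0.5862, 0.0576, 0.2871]
tool_rot: [0.0, 0.806, 0.591, 0.0]
wrist_force: [0.2, -0.0, 0.4]
gripper_width: -0.0002
grasp_force: 0.0
```

```bash
python3 -c "
from h import *
st()"
```

```text
t 7.475 tip in drill mm [ 74.4   6.2 214.1] F drill [ 0.01 -0.2   0.43] w -0.00020376470396119464
```

apply_moves --rotation '[[0,0,0],[0,0,0]]' --travel '[[0,0,0.003],[0,0,0.003]]' --jaw '[-1,-1]'

```text
t: 7.72
ee_pos: [0.5864, 0.0575, 0.2866]
tool_rot: [0.0, 0.806, 0.591, 0.0]
wrist_force: [-1.3, -0.3, 3.4]
gripper_width: -0.0002
grasp_force: 1.8
```

apply_moves --rotation '[[0,0,0],[0,0,0]]' --travel '[[0,0,0.003],[0,0,0.003]]' --jaw '[-1,-1]'

```text
t: 7.98
ee_pos: [0.5867, 0.0575, 0.2865]
tool_rot: [0.001, 0.806, 0.591, 0.001]
wrist_force: [-1.1, -1.1, 9.5]
gripper_width: -0.0003
grasp_force: 4.7
```

Contact is at z = 213.5 mm with about 9 N. First rub is 12 mm towards -y.

apply_moves --rotation '[[0,0,0],[0,0,0],[0,0,0],[0,0,0],[0,0,0],[0,0,0],[0,0,0]]' --travel '[[0,0.006,0],[0,0.013,-0.001],[0,0.02,-0.001],[0,0.027,-0.001],[0,0.034,-0.001],[0,0.04,0],[0,0.04,0]]' --jaw '[-1,-1,-1,-1,-1,-1,-1]'

```text
t: 8.85
ee_pos: [0.5984, 0.0538, 0.2865]
tool_rot: [0.001, 0.806, 0.591, 0.001]
wrist_force: [0.1, -1.1, 9.5]
gripper_width: -0.0001
grasp_force: 4.4
```

```bash
cat >> h.py <<'E'
def stripe():
    im=eyes.snapshot("scene")
    x0,y0,x1,y1=285,185,330,235
    h=cv2.cvtColor(im,cv2.COLOR_BGR2HSV);m=cv2.inRange(h,(3,150,120),(18,255,255));m2=np.zeros_like(m);m2[y0:y1,x0:x1]=m[y0:y1,x0:x1]
    n,_,s,c=cv2.connectedComponentsWithStats(m2)
    for i in range(1,n):
        if s[i,4]>3:print("orange",c[i].round(1),s[i,4])
    for k in range(-1,4):
        t=k*.349;print(k,np.round(proj("scene",ORG+.074*EX+.029*np.sin(t)*EY+[0,0,.185+.029*np.cos(t)]),1))
    return im
E
python3 -c "
from h import *
st();stripe()"
```

```text
t 8.85 tip in drill mm [ 74.6  -6.6 213.5] F drill [-0.97 -0.42  9.51] w -0.00011475049294251844
orange [286.5 191.2] 4
orange [306.9 204.3] 23
orange [320.8 200.8] 6
-1 [316.5 200.8]
0 [313.  201.4]
1 [309.6 203.1]
2 [306.5 205.8]
3 [304.3 209. ]
```

The collar moved one click, from 3 to 2. Repeating the stroke.

apply_moves --rotation '[[0,0,0],[0,0,0],[0,0,0],[0,0,0],[0,0,0],[0,0,0],[0,0,0],[0,0,0],[0,0,0],[0,0,0],[0,0,0],[0,0,0],[0,0,0],[0,0,0]]' --travel '[[0,0,-0.02],[0,-0.02,-0.02],[0,-0.04,-0.02],[0,-0.04,-0.02],[0,-0.04,-0.008],[0,-0.04,0],[0,-0.04,0],[0,-0.034,0],[0,-0.027,-0.001],[0,-0.02,-0.001],[0,-0.013,-0.001],[0,-0.006,-0.001],[0,0,0],[0,0,0]]' --jaw '[-1,-1,-1,-1,-1,-1,-1,-1,-1,-1,-1,-1,-1,-1]'

```text
t: 10.65
ee_pos: [0.5987, 0.0537, 0.2865]
tool_rot: [0.001, 0.807, 0.591, 0.001]
wrist_force: [-0.2, -1.2, 9.3]
gripper_width: 0.0001
grasp_force: 4.6
```

```bash
python3 -c "
from h import *
st();stripe()"
```

```text
t 10.65 tip in drill mm [ 74.5  -6.8 213.5] F drill [-1.23 -0.16  9.35] w 8.712867093638961e-05
orange [291.  193.6] 8
orange [310.2 201.8] 24
orange [320.8 200.8] 6
-1 [316.5 200.8]
0 [313.  201.4]
1 [309.6 203.1]
2 [306.5 205.8]
3 [304.3 209. ]
```

Now at click 1. One more stroke, then lift clear.

apply_moves --rotation '[[0,0,0],[0,0,0],[0,0,0],[0,0,0],[0,0,0],[0,0,0],[0,0,0],[0,0,0],[0,0,0],[0,0,0],[0,0,0],[0,0,0],[0,0,0],[0,0,0],[0,0,-0.1],[0,0,-0.1],[0,0,-0.1]]' --travel '[[0,0,-0.02],[0,-0.02,-0.02],[0,-0.04,-0.02],[0,-0.04,-0.02],[0,-0.04,-0.008],[0,-0.04,0],[0,-0.04,0],[0,-0.034,0],[0,-0.027,-0.001],[0,-0.02,-0.001],[0,-0.013,-0.001],[0,-0.006,-0.001],[0,0,0],[0,0,0],[0,0,-0.2],[0,0,-0.4],[0,0,-0.4]]' --jaw '[-1,-1,-1,-1,-1,-1,-1,-1,-1,-1,-1,-1,-1,-1,-1,-1,-1]'

```text
t: 12.82
ee_pos: [0.5995, 0.054, 0.4105]
tool_rot: [0.003, 0.758, 0.653, 0.004]
wrist_force: [-0.1, 0.2, 0.1]
gripper_width: -0.0001
grasp_force: 0.0
```

apply_moves --rotation '[[0,0,0],[0,0,0],[0,0,0],[0,0,0],[0,0,0],[0,0,0]]' --travel '[[0.3,-0.4,0],[0.6,-0.8,0],[0.6,-0.8,0],[0.6,-0.8,0],[0.6,-0.8,0],[0.6,-0.8,0]]' --jaw '[-1,-1,-1,-1,-1,-1]'

```text
t: 13.58
ee_pos: [0.3846, 0.2691, 0.4043]
tool_rot: [-0.0, 0.756, 0.654, -0.001]
wrist_force: [-0.1, -0.7, 0.5]
gripper_width: 0.0002
grasp_force: 0.0
```

```bash
python3 -c "
from h import *
st();b=stripe()[180:260,275:355];a=eyes.snapshot('top')[170:260,220:360]
cv2.imwrite('pics/g.png',np.hstack([cv2.resize(b,(330,330),interpolation=cv2.INTER_CUBIC),cv2.resize(a,(460,330),interpolation=cv2.INTER_CUBIC)]))"
```

```text
t 13.575 tip in drill mm [215.5 262.1 331.3] F drill [-0.66 -0.14  0.5 ] w 0.00022805371811872367
orange [289.  192.7] 6
orange [312.8 200.8] 18
orange [320.1 200.3] 9
-1 [316.5 200.8]
0 [313.  201.4]
1 [309.6 203.1]
2 [306.5 205.8]
3 [304.3 209. ]
```

View pics/g.png

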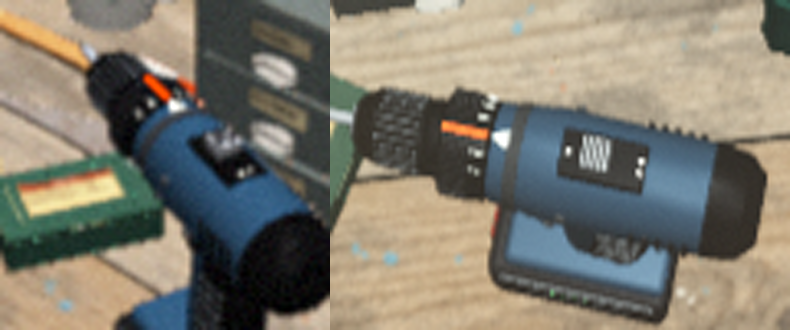

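The stripe now lines up with the pointer at (500,137) in the top crop, and the switch is forward at (596,153). I'll measure the switch travel once more before handing in.

```bash
python3 -c "
from h import *
im=eyes.snapshot('top')[170:260,220:360]
def blk(a):
    g=cv2.cvtColor(a,cv2.COLOR_BGR2HSV);m=((g[...,1]<70)&(g[...,2]>90)).astype(np.uint8);m[:33]=0;m[55:]=0;m[:,:68]=0;m[:,100:]=0
    n,_,s,c=cv2.connectedComponentsWithStats(cv2.morphologyEx(m,cv2.MORPH_CLOSE,np.ones((3,3),np.uint8)))
    for i in range(1,n):
        q=plane('top',*(c[i]+[220,170]),.227 if s[i,4]>12 else .2175)-ORG;print(s[i,4],c[i].round(1),'x,y mm',(q@EX*1e3).round(1),(q@EY*1e3).round(1))
blk(cv2.imread('pics/top0.png')[170:260,220:360]);print();blk(im)"
```

```text
20 [94.6 33.4] x,y mm -26.1 -20.7
1 [75. 35.] x,y mm 10.1 -12.8
1 [80. 36.] x,y mm 0.4 -12.9
124 [87.5 42.8] x,y mm -16.9 -0.3
1 [95. 39.] x,y mm -28.4 -13.1
9 [71.7 40.8] x,y mm 13.7 -0.5

20 [94.6 33.4] x,y mm -26.1 -20.7
100 [79.6 41.3] x,y mm -2.1 -0.0
20 [94.2 45.6] x,y mm -30.2 2.4
```

```bash
python3 -c "
from h import *
print(env.sign_off())"
```

```text
the job is handed in; nothing more can be done
None
```

I've handed the job in. The gear switch measured fully forward in low gear, the orange stripe lined up with the pointer, and the drill still stood in place; the hand-in gave no verdict.

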